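Prop the curing cabinet's door open with its stay

TASK

Prop the curing cabinet's blue door open: lift the steel stay arm by its black knob, open the door with it, and drop its orange-ringed hole over the steel peg until the bar lies fully down and level, then let go. The peg is bolted somewhere along its slot, so feel for it gently: do not slam, press or push the bar hard against the peg, and leave the jars and cups standing where they are.

Things in the scene. Friction and masses are not known exactly. Their poses are not given: they have to be found in the camera images.
- cabinet: White curing cabinet, 430 mm wide, 240 mm deep, its level top 150 mm above the table. Fixed. Origin on the table in the plane of the front, under the middle of the door opening. Axes: x from the door into the cabinet, y to the left as seen from the door side, z up. The peg on its top is upright, round, steel, 9 mm thick, its tip tapering to 7 mm over the last 1.5 mm; it does not yield.
- peg_mount (a point): Middle of the dark slotted plate on the cabinet's top surface, axes as the cabinet's. The peg is bolted in its slot, which runs along x, at y = 0 and 5 to 14 mm either before or beyond this point in x; exactly where is not given. A flat clamp screw (12 mm wide, 3 mm high) sits in the slot's other half. The peg's top is 15 mm above this point.
- door_hinge (a point): Point on the upright hinge axis of the blue door, level with the cabinet's top; in the cabinet's axes 45 mm to the -x and 150 mm to the +y of peg_mount.
- door (a joint): Angle of the blue door, rad: 0 shut, growing to 1.1 as its free edge swings out on the -x side (clockwise from above). 205 mm wide, its top just below the cabinet's top. At angle 0 the stay's pivot lies straight to the -y of the hinge. Stiff hinge: it stays where left and takes 2 to 3 N at the stay's pivot to move. Pushing or pulling the stay moves it.
- stay: Steel stay, a flat bar 22 mm wide, 4 mm thick, 0.09 to 0.15 kg. Origin: its pivot on the door's top edge, 150 mm from the hinge axis, 6 mm above the cabinet's top; x along the bar to its free end, z up. Swings sideways with light friction; the free end lifts up to 0.6 rad and falls by its weight, never below level. Starts level, swung to the +y side of the peg.
- ring_hole (a point): Centre of the 11 mm through hole with the orange ring, the middle one of three (76, 116, 156 mm along the bar): 116 mm, mid-thickness. 6 mm above the cabinet's top when the bar lies level, 17 mm when the bar rests here on the peg's top. The bar's underside is 2 mm lower.
- stay_knob (a point): Centre of the black ball knob, 22 mm in diameter, by which the stay is held: on an 8 mm stem near the free end, 200 mm along the bar from the pivot and 26 mm above the bar's mid-plane (32 mm above the cabinet's top when the bar lies level).
- yellow_jar: Bystander: yellow jar, 64 mm across, 100 mm tall, on the table; origin at the centre of its underside. Leave it where it stands.
- blue_jar: Bystander: blue jar, 64 mm across, 100 mm tall, on the table; origin at the centre of its underside. Leave it where it stands.
- brown_bottle: Bystander: brown glass bottle, 40 mm across, 70 mm tall, on the table; origin at the centre of its underside. Leave it where it stands.
- mould_cup: Bystander: grey open mould cup, 44 mm across, 42 mm tall, on the cabinet's top over the control panel; origin at the centre of its underside. Leave it where it stands.
- white_tub: Bystander: white tub, 100 mm across, 85 mm tall, on the table; origin at the centre of its underside. Leave it where it stands.
- grey_cup: Bystander: grey open cup, 52 mm across, 45 mm tall, on the table; origin at the centre of its underside. Leave it where it stands.

How it is judged:
By the outcome, as a careful person would: the job done as asked, in the order asked, and still so for the second after the job is handed in, with the robot touching nothing.
It also fails if it takes over 72 s, if anything falls off the work surface, if the arm or the gripper's body presses on something with over 40 N, if the wrist force passes 120 N, or if a joint passes its speed limit or range.

ROBOT

A 7-joint arm with a two-finger parallel gripper is mounted at the origin on the work surface. World frame = base frame: x ahead of the robot, y to its left, z up, the work surface at z = 0. Lengths are in m, angles in rad, forces in N, time in s.
With the tool pointing down it reaches from about 0.4 to 0.85 m from the base axis. Payload 6.9 kg.
Tool frame: the origin (TCP) lies between the finger pads; the fingertips stand tip_reach ahead of it and the grasp point (between the pads) lies 6 mm ahead of it (tip_reach is the distance from the TCP to the fingertips, in m); z points along the fingers, y is the line along which they close (so a half turn about z gives the same grasp; the last joint's range is limited). The gripper opens to 85 mm and grips with 20 to 120 N. Pads are 22 mm wide; open, the fingers measure 114 mm over their backs; the gripper's body (76 mm by 85 mm) begins 54 mm behind the grasp point. The pads swing forward as they close: fully open they stand 13 mm farther back than shut.
Start: joints at [1.226, 0.507, -0.238, 1.5, 0.126, 1.149, -0.155], TCP at [0.272, -0.563, 0.256] pointing down, gripper open.
Joint ranges: [-3.08, 3.08], [-0.24, 2.05], [-1.43, 1.35], [0, 2.5], [-1.52, 4.66], [0.17, 1.96], [-2.89, 2.89]. Speed limits (rad/s): [2.39, 2.39, 3.14, 3.14, 3.14, 3.14, 3.14].

INTERFACE

Orientations are given as a 3x3 rotation matrix whose columns are the frame's x, y, z axes.
In Python, from plant import * gives the robot as it stands.
- The arm moves only by the tool drive_tool, never from a script. Its argument "commands" is text: rows parted by semicolons, each of 4 numbers parted by spaces: the shift along the tool's x, y, z as a fraction of full scale, then the turn about the tool's z as a fraction of full scale. In form: x y z turn; .... A call has 1 to 12 rows; each row shifts and turns the commanded pose from where the row before left it, along the tool's axes as they then stand; what a row does not reach is not made up. Full scale, the value 1, is 0.8 m for a shift and pi rad for a turn. A row lasts 1/8 s, in which the tool goes at most 62.5 mm and 10.7 degrees, less where a joint would pass 70% of its speed; a pose out of reach is approached as far as the arm can. A call with a number of a shift or a turn outside -1 to 1 is refused whole. A call with a gripper value outside its range is refused whole. "hand" is the opening, from -1 (shut) to 1 (fully open), set as the call begins (left out, the last holds). The fingers move at their own pace and stop on an object; the grip force is fixed at half the most. Time passes only in rows, so rows that do not move let the fingers close. It gives the time, the measured TCP pose, the force, the opening and the grip force at its end, in the units of the state.
- sense(): the state, without advancing time (a new reading comes with each control period).
- read_camera(name): name is "side" or "top" or "wrist"; returns a dict with "img" (420x560x3 uint8, red, green, blue), "range_z" (420x560 float32, m along the optical axis (not along the pixel's ray), 0 where there is no reading), "mtx" (3x3 intrinsics, pixels), "dist" ([k1, k2, p1, p2, k3] as OpenCV has them; the pictures are not rectified), "view" (4x4, takes a point from world to camera coordinates). Camera axes: x right, y up, looking along -z (the intrinsics and any distortion apply to the point x, -y, -z); pixel columns grow to the right and rows downward; lengths in m; the calibration is good to about 2 mm. A picture is of the moment at which its call begins.
- sign_off(): hands the job in; it is judged then, once.
Trained networks look in the newest picture that a camera, given by its name, has taken for a name from the list of things; names that differ only in an ending like _2 or _b are one class to them, and where a whole thing is asked for, a point or a joint stands for the part that bears it (a point fixed in the world has none). Each returns a list of dicts, best first, with "p" (0 to 1); they miss things now and then, are a little off and sometimes report something else, mostly with a low value. They report only what shows in the picture. A call takes as long as a camera call.
- boxes_of(camera, thing): "xy" ([column, row] in pixels, amid what is visible of it).
- trace(camera, thing): "region" (420x560 bool, what is visible of it) and "xy" ([column, row] in pixels, amid what is visible of it).
The state is a dict: "time": time; "qpos": joint angles; "dq": joint speeds; "joint_torque": joint torques, N m; "tcp_pos": TCP position; "eef_rot": TCP orientation; "ft_force": force on the tool from outside, world axes, zero at the start; "ft_torque": the same for the moment, N m; "width": finger opening in m; "grasp_force": force on a finger pad.
Only numpy, scipy, OpenCV 4.12 (cv2) and the standard library are available. Lean on these libraries where they do the work, as an engineer would, in place of code of your own. Each camera call takes 0.05 s, during which the arm holds its last target. There are 200 camera calls.

## Working session

There is one attempt and no reset: what is moved stays moved. The work goes in short steps, Python scripts to look and compute and a tool call to move; the robot and the scene stay as the last step left them, time stands still between calls to the robot, and variables do not carry over. Pictures are saved under pics/ and viewed, at most 10 in all, crops included, and the job is handed in when it is done.

Besides the shell and the picture viewer there is one more tool, called after "Emit:" as name(argument=value, ...) on one line, values as JSON. drive_tool: Moves the arm, as the interface text tells. Its arguments: {"type":"object","properties":{"commands":{"type":"string"},"hand":{"type":"number"}},"required":["commands"]}

```bash
mkdir -p pics; ls
cat > h.py <<'E'
from plant import *
import numpy as np, cv2
def unproj(c,px,z=None,r=None):
    u=cv2.undistortPoints(np.array([[px]],float),c['mtx'],c['dist'])[0,0]
    d=np.array([u[0],-u[1],-1.]); V=np.linalg.inv(c['view'])
    if r is not None: return V[:3,:3]@(d*r)+V[:3,3]
    dw=V[:3,:3]@d; return V[:3,3]+dw*(z-V[2,3])/dw[2]
def rng(c,px,k=2):
    x,y=int(round(px[0])),int(round(px[1])); w=c['range_z'][max(0,y-k):y+k+1,max(0,x-k):x+k+1]; w=w[w>0]
    return np.median(w) if len(w) else 0
def proj(c,P):
    p=c['view'][:3,:3]@np.array(P)+c['view'][:3,3]
    return cv2.projectPoints(np.array([[p[0],-p[1],-p[2]]]),np.zeros(3),np.zeros(3),c['mtx'],c['dist'])[0][0,0]
def save(c,n): cv2.imwrite('pics/'+n,cv2.cvtColor(c['img'],cv2.COLOR_RGB2BGR))
E
cat > a.py <<'E'
from h import *
np.set_printoptions(precision=4,suppress=True)
s=sense(); print(s['time'],s['tcp_pos'],s['eef_rot'],s['width'],s['ft_force'])
for n in ['top','side']:
    c=read_camera(n); save(c,n+'0.png'); print(n,c['view'],c['mtx'][0,0])
    for t in ['cabinet','peg_mount','door_hinge','door','stay','ring_hole','stay_knob','yellow_jar','blue_jar','brown_bottle','mould_cup','white_tub','grey_cup']:
        for d in boxes_of(n,t)[:1]:
            r=rng(c,d['xy']); print(t,round(d['p'],2),np.round(d['xy'],1),unproj(c,d['xy'],r=r) if r else None)
E
python3 a.py
```

```text
pics
0.0 [ 0.2715 -0.5625  0.2554] [[ 0.9005  0.4348 -0.0008]
 [ 0.4348 -0.9005  0.0016]
 [-0.     -0.0018 -1.    ]] 0.08556033155345384 [1.2439 0.1681 0.8834]
top [[ 0.0494 -0.9988 -0.0015 -0.0848]
 [ 0.9781  0.048   0.2023 -0.5657]
 [-0.202  -0.0114  0.9793 -1.4021]
 [ 0.      0.      0.      1.    ]] 509.7293785301036
cabinet 0.72 [300.1 208. ] [ 0.5609 -0.1006  0.1502]
peg_mount 0.94 [304.3 206.1] [ 0.5664 -0.1116  0.1514]
door 0.76 [285.2 243.6] [ 0.4618 -0.0654  0.1574]
stay 0.95 [283.9 229.4] [ 0.4995 -0.0601  0.157 ]
ring_hole 0.88 [284.1 228.2] [ 0.5028 -0.0605  0.157 ]
stay_knob 0.7 [282.  226.6] [ 0.5067 -0.0547  0.1575]
yellow_jar 0.66 [342.5 288.1] [ 0.3571 -0.2248  0.1009]
blue_jar 0.71 [453.8 223.7] [ 0.5486 -0.526   0.098 ]
brown_bottle 0.81 [110.3 286.7] [0.3323 0.4077 0.0705]
mould_cup 0.64 [371.4 191.2] [ 0.6154 -0.2897  0.155 ]
white_tub 0.58 [122.  202.4] [0.5833 0.4257 0.0039]
grey_cup 0.8 [428.4 286.1] [ 0.3814 -0.481   0.0036]
side [[-0.8448 -0.5349  0.0156  0.408 ]
 [ 0.3148 -0.4733  0.8228 -0.3021]
 [-0.4327  0.6999  0.5682 -0.9739]
 [ 0.      0.      0.      1.    ]] 410.6358034238654
cabinet 0.71 [273.2 207.1] [ 0.5283 -0.0104  0.1508]
peg_mount 0.93 [274.8 210.9] [0.5143 0.0028 0.1514]
door_hinge 0.87 [274.5 211.6] [0.5121 0.0076 0.1529]
door 0.56 [302.9 228.6] [ 0.4375 -0.0194  0.1096]
stay 0.77 [287.3 201.3] [ 0.5079 -0.0504  0.1551]
ring_hole 0.6 [288.8 195.9] [ 0.5218 -0.081   0.1512]
stay_knob 0.89 [288.2 201.6] [ 0.5049 -0.0503  0.1553]
yellow_jar 0.97 [358.2 217.7] [ 0.3516 -0.2042  0.0677]
blue_jar 0.65 [340.  156.4] [ 0.5628 -0.5124  0.0758]
brown_bottle 0.63 [234.7 396.9] [0.3209 0.4326 0.0519]
mould_cup 0.62 [294.6 154. ] [ 0.6089 -0.255   0.184 ]
white_tub 0.94 [148.5 331.9] [0.6047 0.3954 0.0052]
grey_cup 0.72 [379.7 184.5] [ 0.3884 -0.4862  0.0262]
```

```bash
python3 -c "
import cv2
a=cv2.imread('pics/top0.png'); cv2.imwrite('pics/top0c.png',cv2.resize(a[150:310,210:410],None,fx=4,fy=3.75,interpolation=cv2.INTER_CUBIC)[:600])
a=cv2.imread('pics/side0.png'); cv2.imwrite('pics/side0c.png',cv2.resize(a[120:300,180:420],None,fx=3.3,fy=3.3,interpolation=cv2.INTER_CUBIC))"
```

```text
(no output)
```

View pics/top0.png

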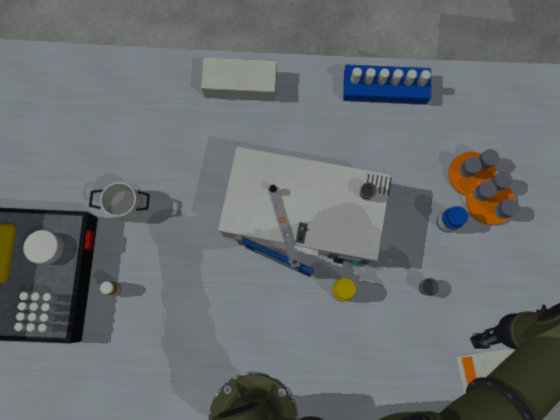

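View pics/top0c.png

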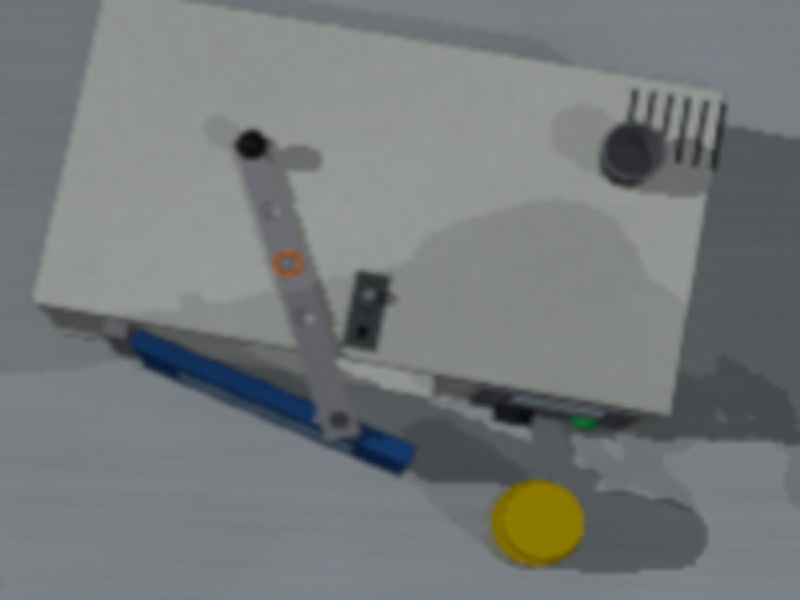

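View pics/side0c.png

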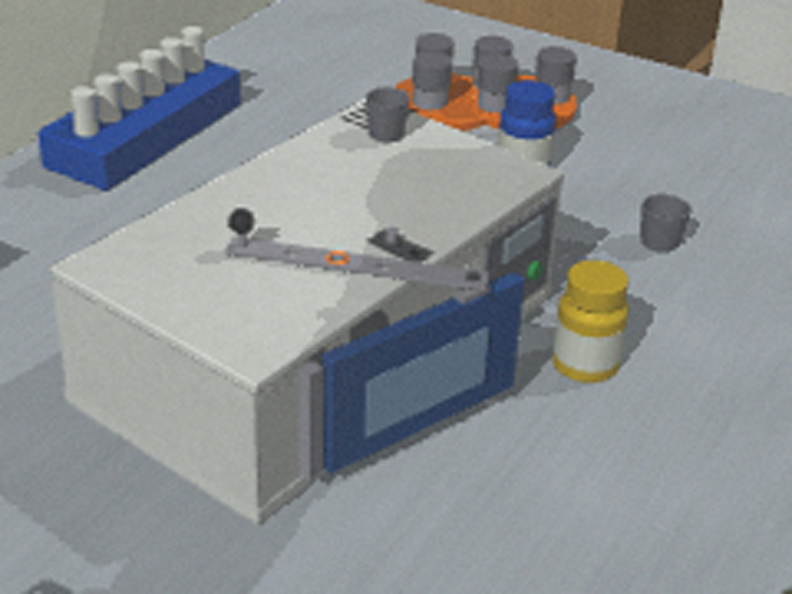

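The top view shows the peg in the far (+x) half of the plate, at crop ~(372,293), and the clamp screw at ~(362,330). The bar runs from its pivot at (338,420) through the ring at (288,263) to the knob at (251,144). The side view agrees with this.

```bash
cat > b.py <<'E'
from h import *
import plant
np.set_printoptions(precision=4,suppress=True)
print('tip_reach',getattr(plant,'tip_reach',None),[n for n in dir(plant) if not n.startswith('_')])
c=read_camera('top')
H,W=c['range_z'].shape
yy,xx=np.mgrid[0:H,0:W]
u=cv2.undistortPoints(np.stack([xx.ravel(),yy.ravel()],1).astype(float)[:,None],c['mtx'],c['dist'])[:,0]
r=c['range_z'].ravel(); V=np.linalg.inv(c['view'])
P=(np.stack([u[:,0]*r,-u[:,1]*r,-r],1)@V[:3,:3].T+V[:3,3])
m=(r>0)&(abs(P[:,2]-.150)<.0035)&(P[:,0]>.4)&(P[:,0]<.8)&(abs(P[:,1]+.12)<.3)
M=cv2.morphologyEx(m.reshape(H,W).astype(np.uint8),cv2.MORPH_OPEN,np.ones((5,5)))
n,l,st,_=cv2.connectedComponentsWithStats(M); k=1+np.argmax(st[1:,4]); m=(l==k).ravel()
rect=cv2.minAreaRect(P[m][:,:2].astype(np.float32)*1000); print('rect',rect,cv2.boxPoints(rect),np.median(P[m][:,2]))
f=lambda a,b,z: unproj(c,(210+a/4-.4,150+b/3.75-.4),z=z)
for nm,a,b,z in [('FL',38,302,.15),('BR',722,92,.15),('FR',668,415,.15),('plate_n',362,348,.15),('plate_f',374,271,.15),('plate_l',348,340,.15),('peg',372,292,.165),('ring',288,263,.156),('pivot',339,419,.156),('knob',251,144,.182),('hole3',271,211,.156),('hole1',309,317,.156)]: print(nm,f(a,b,z))
E
python3 b.py
```

```text
tip_reach 0.025 ['Unreachable', 'boxes_of', 'read_camera', 'sense', 'sign_off', 'tip_reach', 'trace']
rect ((540.1198120117188, 68.0351333618164), (18.079797744750977, 28.45735740661621), 12.728071212768555) [[528.1671  79.9225]
 [534.437   52.1644]
 [552.0725  56.1478]
 [545.8026  83.9059]] 0.14993169144126473
FL [0.4903 0.1118 0.15  ]
BR [ 0.6668 -0.3403  0.15  ]
FR [ 0.4308 -0.3068  0.15  ]
plate_n [ 0.468  -0.1046  0.15  ]
plate_f [ 0.5236 -0.1102  0.15  ]
plate_l [ 0.4732 -0.0951  0.15  ]
peg [ 0.5057 -0.1091  0.165 ]
ring [ 0.5254 -0.0527  0.156 ]
pivot [ 0.4166 -0.0916  0.156 ]
knob [ 0.6044 -0.0244  0.182 ]
hole3 [ 0.5625 -0.0395  0.156 ]
hole1 [ 0.4874 -0.0685  0.156 ]
```

Emit:
drive_tool(commands="0.0556 -0.0354 -0.004 0;0.0556 -0.0354 -0.004 0;0.0556 -0.0354 -0.004 0;0.0556 -0.0354 -0.004 0;0.0556 -0.0354 -0.004 0;0.0556 -0.0354 -0.004 0;0.0556 -0.0354 -0.004 0;0.0556 -0.0354 -0.004 0;0.0556 -0.0354 -0.004 0;0.0556 -0.0354 -0.004 0;0.0556 -0.0354 -0.004 0;0.0556 -0.0354 -0.004 0", hand=1)

```text
time: 2.95
tcp_pos: [0.6054, -0.0233, 0.295]
eef_rot: [[0.901, 0.434, 0.0], [0.434, -0.901, -0.0], [0.0, 0.0, -1.0]]
ft_force: [1.0, -0.6, 0.5]
width: 0.0851
grasp_force: 0.0
```

```bash
cat > w.py <<'E'
from h import *
import sys
np.set_printoptions(precision=4,suppress=True)
n=sys.argv[1]
s=sense(); print(s['time'],s['tcp_pos'],s['ft_force'],s['width'])
c=read_camera('wrist'); V=np.linalg.inv(c['view']); print('cam',V[:3,3],-V[:3,2])
for t,z in [('stay_knob',.182),('ring_hole',.156),('stay',.156)]:
    for d in trace('wrist',t)[:1]:
        print(t,round(d['p'],2),np.round(d['xy'],1),unproj(c,d['xy'],z=z),d['region'].sum())
im=c['img'].copy(); cv2.imwrite('pics/'+n+'.png',cv2.cvtColor(im,cv2.COLOR_RGB2BGR)); 
for P in [(.5057,-.1091,.165),(.4958,-.1074,.15),(.6044,-.0244,.182),(.5254,-.0527,.156)]: print(P,proj(c,P))
np.savez('pics/'+n,**c)
E
python3 w.py w1
```

```text
2.95 [ 0.6054 -0.0233  0.295 ] [ 1.0487 -0.5513  0.4664] 0.08514248080334354
cam [0.6806 0.0125 0.4129] [-0.2917 -0.1406 -0.9461]
stay_knob 0.66 [558.4 336.7] [ 0.6017 -0.3182  0.182 ] 71
ring_hole 0.94 [278.4 267.5] [ 0.5374 -0.0479  0.156 ] 3563
stay 0.76 [278.9 266.2] [ 0.539  -0.0477  0.156 ] 3704
(0.5057, -0.1091, 0.165) [318.6436 318.982 ]
(0.4958, -0.1074, 0.15) [311.5834 315.5415]
(0.6044, -0.0244, 0.182) [286.3275 210.4922]
(0.5254, -0.0527, 0.156) [277.6535 278.6625]
```

View pics/w1.png

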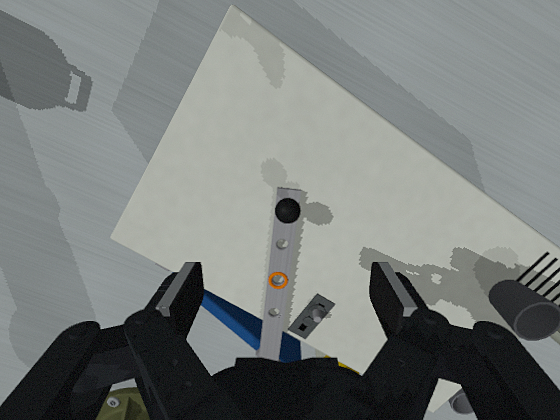

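The wrist picture shows the knob at (287,210), within a pixel of my prediction, the ring at (279,281) and the peg near (319,313). I'll crop in on the peg and keep moving.

```bash
python3 -c "
import cv2
a=cv2.imread('pics/w1.png'); cv2.imwrite('pics/w1c.png',cv2.resize(a[190:350,230:370],None,fx=3.75,fy=3.75,interpolation=cv2.INTER_CUBIC))"
```

```text
(no output)
```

View pics/w1c.png

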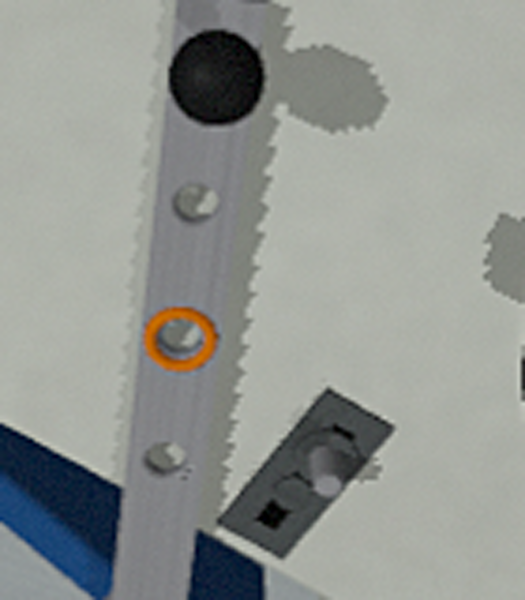

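Emit:
drive_tool(commands="0 0 0.015 0.034;0 0 0.015 0;0 0 0.015 0;0 0 0.015 0;0 0 0.015 0;0 0 0.015 0;0 0 0.015 0;0 0 0.01 0;0 0 0.01 0;0 0 0.006 0;0 0 0 0")

```text
time: 4.53
tcp_pos: [0.6045, -0.0247, 0.1896]
eef_rot: [[0.942, 0.336, -0.0], [0.336, -0.942, 0.0], [-0.0, -0.0, -1.0]]
ft_force: [0.7, 0.4, -0.1]
width: 0.0853
grasp_force: 0.0
```

The crop shows the peg top at crop (328,486), the clamp screw at (293,490), the ring at (181,338) and the plate corners at (328,387), (396,430), (283,560) and (217,523).

Emit:
drive_tool(commands="0 0 0 0;0 0 0 0;0 0 0 0;0 0 0 0;0 0 0 0;0 0 0 0", hand=-1)

```text
time: 5.28
tcp_pos: [0.6047, -0.0247, 0.1899]
eef_rot: [[0.942, 0.336, 0.0], [0.336, -0.942, 0.0], [0.0, 0.0, -1.0]]
ft_force: [0.4, -0.4, -0.2]
width: 0.0192
grasp_force: 58.5
```

```bash
cat > g.py <<'E'
from h import *
np.set_printoptions(precision=4,suppress=True)
c=dict(np.load('pics/w1.npz'))
f=lambda a,b,z: unproj(c,(230+(a+.5)/3.75-.5,190+(b+.5)/3.75-.5),z=z)
cs=[f(a,b,.151) for a,b in [(328,387),(396,430),(283,560),(217,523)]]; print(np.array(cs),'mid',np.mean(cs,0))
e=(cs[0]+cs[1]-cs[2]-cs[3]); print('yaw',np.arctan2(e[1],e[0]))
for n,a,b,z in [('peg',328,486,.165),('pegbase',328,457,.151),('screw',293,490,.154),('ring',181,338,.158),('hole1',165,456,.158),('hole3',195,201,.158),('knob',217,78,.182)]: print(n,f(a,b,z))
E
python3 g.py
```

```text
[[ 0.5248 -0.0989  0.151 ]
 [ 0.5205 -0.1231  0.151 ]
 [ 0.4651 -0.115   0.151 ]
 [ 0.4688 -0.0913  0.151 ]] mid [ 0.4948 -0.107   0.151 ]
yaw -0.140313844383741
peg [ 0.5047 -0.1078  0.165 ]
pegbase [ 0.5038 -0.1099  0.151 ]
screw [ 0.4913 -0.1047  0.154 ]
ring [ 0.5255 -0.053   0.158 ]
hole1 [ 0.4889 -0.0652  0.158 ]
hole3 [ 0.5641 -0.0388  0.158 ]
knob [ 0.6049 -0.0253  0.182 ]
```

```bash
cat > k.py <<'E'
import numpy as np
from scipy.optimize import fsolve
yaw=-.141; R=np.array([[np.cos(yaw),-np.sin(yaw)],[np.sin(yaw),np.cos(yaw)]])
mount=np.array([.4950,-.1072]); hinge=mount+R@[-.045,.150]
OFF=.0078 # TCP z above knob centre
def pivot(th): return hinge+R@(.150*np.array([-np.sin(th),-np.cos(th)]))
def pt(th,ps,ph,L=.2,h=.026):
    r=L*np.cos(ph)-h*np.sin(ph); z=.156+L*np.sin(ph)+h*np.cos(ph)
    return np.r_[pivot(th)+r*np.array([np.cos(ps),np.sin(ps)]),z]
def tcp(*a): return pt(*a)+[0,0,OFF]
def inv(t,g=(.3,.3,.1)): return fsolve(lambda a:tcp(*a)-t,g,xtol=1e-10)
def goal(peg):
    f=lambda a:pt(a[0],a[1],0,.116,0)[:2]-peg
    return fsolve(f,(.4,-.1))
def peg(p): return mount+R@[p,0]
def rows(path,yaw0,follow=True,cur=None):
    """path of TCP xyz + tool yaw"""
    out=[]; P,y=path[0]
    for Q,yn in path[1:]:
        d=Q-P; c,s=np.cos(y),np.sin(y)
        out.append('%.4f %.4f %.4f %.4f'%((d[0]*c+d[1]*s)/.8,(d[0]*s-d[1]*c)/.8,-d[2]/.8,-(yn-y)/np.pi)); P,y=Q,yn
    return ';'.join(out)
def plan(a,b,n,yaw0,cur):
    a,b=np.array(a),np.array(b); ca=tcp(*a)-cur
    L=[(tcp(*(a+(b-a)*t))-ca*(1-t),yaw0+(b[1]-a[1])*t) for t in np.linspace(0,1,n+1)]
    return rows(L,yaw0)
E
cat > p1.py <<'E'
from k import *
np.set_printoptions(precision=4,suppress=True)
cur=np.array([.6047,-.0247,.1898]); a=inv(cur); print('state',a,pivot(a[0]))
for p in (7.,9.8,13): print(p,goal(peg(p/1e3)))
th,ps=goal(peg(.0098)); y0=np.arctan2(.336,.942)
b=(a[0],a[1],.25); print(plan(a,b,6,y0,cur))
c=(th,a[1],.25); print(plan(b,c,10,y0,tcp(*b)))
d=(th,ps,.25); print(plan(c,d,12,y0,tcp(*c)))
e=(th,ps,.13); print(plan(d,e,5,y0-a[1]+ps,tcp(*d)))
for q in (b,c,d,e,(th,ps,0)): print(q,tcp(*q),pt(*q,.116,0))
E
python3 p1.py
```

```text
state [0.236  0.3423 0.    ] [ 0.4163 -0.0918]
7.0 [ 0.4346 -0.2615]
9.8 [ 0.4151 -0.2511]
13 [ 0.3929 -0.2397]
-0.0016 -0.0000 -0.0104 -0.0000;-0.0020 -0.0000 -0.0103 -0.0000;-0.0024 -0.0000 -0.0102 -0.0000;-0.0029 -0.0000 -0.0101 -0.0000;-0.0033 -0.0000 -0.0100 -0.0000;-0.0037 -0.0000 -0.0098 -0.0000
-0.0025 -0.0022 -0.0000 -0.0000;-0.0025 -0.0023 -0.0000 -0.0000;-0.0024 -0.0023 -0.0000 -0.0000;-0.0024 -0.0024 -0.0000 -0.0000;-0.0023 -0.0024 -0.0000 -0.0000;-0.0023 -0.0025 -0.0000 -0.0000;-0.0023 -0.0025 -0.0000 -0.0000;-0.0022 -0.0025 -0.0000 -0.0000;-0.0022 -0.0026 -0.0000 -0.0000;-0.0021 -0.0026 -0.0000 -0.0000
-0.0003 0.0116 -0.0000 0.0157;-0.0003 0.0116 -0.0000 0.0157;-0.0003 0.0116 -0.0000 0.0157;-0.0003 0.0116 -0.0000 0.0157;-0.0003 0.0116 -0.0000 0.0157;-0.0003 0.0116 -0.0000 0.0157;-0.0003 0.0116 -0.0000 0.0157;-0.0003 0.0116 -0.0000 0.0157;-0.0003 0.0116 -0.0000 0.0157;-0.0003 0.0116 -0.0000 0.0157;-0.0003 0.0116 -0.0000 0.0157;-0.0003 0.0116 -0.0000 0.0157
0.0022 0.0000 0.0056 -0.0000;0.0020 0.0000 0.0057 -0.0000;0.0019 0.0000 0.0057 -0.0000;0.0018 0.0000 0.0058 -0.0000;0.0016 0.0000 0.0058 -0.0000
(np.float64(0.2360316620474215), np.float64(0.3422890380252226), 0.25) [ 0.5928 -0.0289  0.2385] [ 0.5222 -0.0541  0.1847]
(np.float64(0.4151431723555391), np.float64(0.3422890380252226), 0.25) [ 0.5688 -0.0169  0.2385] [ 0.4982 -0.042   0.1847]
(np.float64(0.4151431723555391), np.float64(-0.25106009862980255), 0.25) [ 0.5738 -0.1263  0.2385] [ 0.5012 -0.1077  0.1847]
(np.float64(0.4151431723555391), np.float64(-0.25106009862980255), 0.13) [ 0.5812 -0.1282  0.2155] [ 0.5038 -0.1083  0.171 ]
(np.float64(0.4151431723555391), np.float64(-0.25106009862980255), 0) [ 0.5861 -0.1294  0.1898] [ 0.5047 -0.1086  0.156 ]
```

Emit:
drive_tool(commands="-0.0016 0 -0.0104 0;-0.002 0 -0.0103 0;-0.0024 0 -0.0102 0;-0.0029 0 -0.0101 0;-0.0033 0 -0.01 0;-0.0037 0 -0.0098 0;0 0 0 0;0 0 0 0")

```text
time: 6.28
tcp_pos: [0.5925, -0.0291, 0.2383]
eef_rot: [[0.942, 0.336, -0.0], [0.336, -0.942, 0.0], [-0.0, -0.0, -1.0]]
ft_force: [-2.0, 0.4, -2.0]
width: 0.0184
grasp_force: 58.6
```

Emit:
drive_tool(commands="-0.0025 -0.0022 0 0;-0.0025 -0.0023 0 0;-0.0024 -0.0023 0 0;-0.0024 -0.0024 0 0;-0.0023 -0.0024 0 0;-0.0023 -0.0025 0 0;-0.0023 -0.0025 0 0;-0.0022 -0.0025 0 0;-0.0022 -0.0026 0 0;-0.0021 -0.0026 0 0;0 0 0 0;0 0 0 0")

```text
time: 7.78
tcp_pos: [0.5684, -0.017, 0.2384]
eef_rot: [[0.942, 0.336, -0.001], [0.336, -0.942, 0.0], [-0.0, -0.0, -1.0]]
ft_force: [2.5, 1.8, -0.3]
width: 0.0187
grasp_force: 58.7
```

Emit:
drive_tool(commands="-0.0003 0.0116 0 0.0157;-0.0003 0.0116 0 0.0157;-0.0003 0.0116 0 0.0157;-0.0003 0.0116 0 0.0157;-0.0003 0.0116 0 0.0157;-0.0003 0.0116 0 0.0157;-0.0003 0.0116 0 0.0157;-0.0003 0.0116 0 0.0157;-0.0003 0.0116 0 0.0157;-0.0003 0.0116 0 0.0157;-0.0003 0.0116 0 0.0157;-0.0003 0.0116 0 0.0157")

```text
time: 9.28
tcp_pos: [0.5732, -0.1271, 0.2383]
eef_rot: [[0.968, -0.249, -0.001], [-0.249, -0.968, 0.0], [-0.001, 0.0, -1.0]]
ft_force: [-2.3, 1.7, -3.3]
width: 0.0189
grasp_force: 58.6
```

Emit:
drive_tool(commands="0.0022 0 0.0056 0;0.002 0 0.0057 0;0.0019 0 0.0057 0;0.0018 0 0.0058 0;0 0 0 0;0 0 0 0;0 0 0 0")

```text
time: 10.15
tcp_pos: [0.5799, -0.128, 0.2205]
eef_rot: [[0.969, -0.246, 0.0], [-0.246, -0.969, 0.0], [0.0, -0.0, -1.0]]
ft_force: [-1.3, 0.2, -1.8]
width: 0.0188
grasp_force: 58.7
```

```bash
cat > w2.py <<'E'
from h import *
import sys
n=sys.argv[1]; x0,y0,x1,y1,f=map(float,sys.argv[2:7])
s=sense(); print(s['time'],s['tcp_pos'],s['ft_force'])
c=read_camera('wrist'); np.savez('pics/'+n,**c)
import k
st=k.inv(s['tcp_pos'],(.41,-.25,.15)); print('state',st)
P=[(*k.peg(.0098),.165),k.pt(*st,.116,0),k.pt(*st,.2,.026),(*k.pivot(st[0]),.156)]
for q in P: print(np.round(q,4),np.round(proj(c,q),1))
x0,y0,x1,y1=map(int,(x0,y0,x1,y1))
cv2.imwrite('pics/'+n+'.png',cv2.cvtColor(cv2.resize(c['img'][y0:y1,x0:x1],None,fx=f,fy=f,interpolation=cv2.INTER_CUBIC),cv2.COLOR_RGB2BGR))
E
python3 w2.py w3 200 180 360 340 3.7
```

```text
10.15 [ 0.57988832 -0.12804706  0.22050186] [-1.32517197  0.20373104 -1.76968627]
state [ 0.41432375 -0.25180486  0.15571055]
[ 0.5047 -0.1086  0.165 ] [285.3 334.6]
[ 0.5034 -0.1084  0.174 ] [285.4 345.6]
[ 0.5799 -0.128   0.2127] [285.5 280.8]
[ 0.3924 -0.0798  0.156 ] [285.2 432.5]
```

View pics/w3.png

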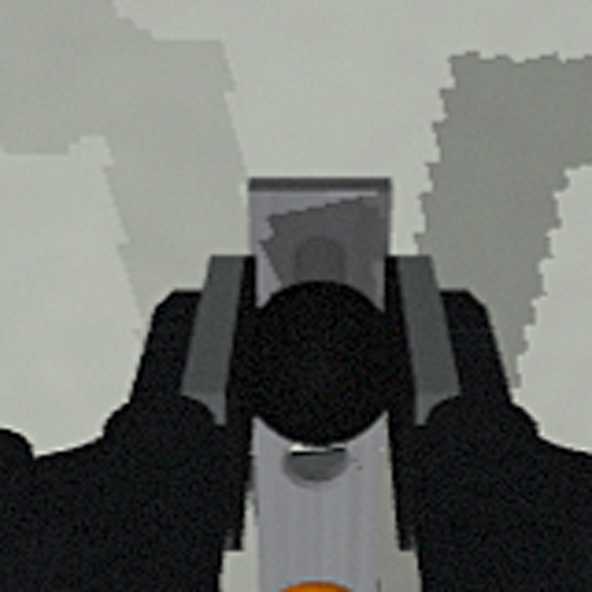

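The knob is held between the pads, and the bar is straight under the tool. The ring is just below this crop, at about row 345, so I'll crop it larger from the same frame.

```bash
python3 -c "
import numpy as np,cv2
a=np.load('pics/w3.npz')['img'][310:385,236:336]; cv2.imwrite('pics/w3b.png',cv2.cvtColor(cv2.resize(a,None,fx=7,fy=7,interpolation=cv2.INTER_CUBIC),cv2.COLOR_RGB2BGR))"
```

```text
(no output)
```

View pics/w3b.png

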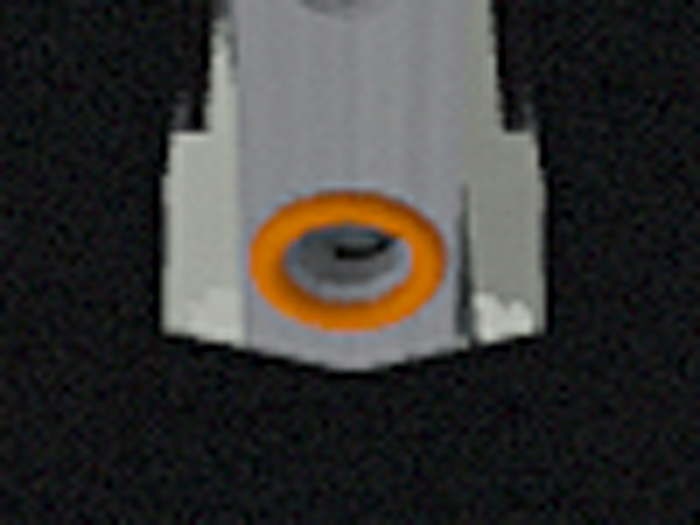

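Ring centre is at (285.7,347.1), against a prediction of (285.4,345.6). The slot end shows through the hole where it should, so the alignment is good. I'll lower in small checked steps.

```bash
cat > p2.py <<'E'
from k import *
from plant import sense
import sys
s=sense(); cur=s['tcp_pos']; y0=np.arctan2(s['eef_rot'][1,0],s['eef_rot'][0,0])
a=inv(cur,(.41,-.25,.15)); th,ps=goal(peg(.0098)); print(a,th,ps)
m=(th,ps,.105); print(plan(a,m,5,y0,cur)); print(plan(m,(th,ps,.0),20,ps,tcp(*m)))
for ph in (.105,.095,.08,.05,0): print(ph,tcp(th,ps,ph))
E
python3 p2.py
```

```text
[ 0.4143635  -0.25183021  0.15570047] 0.4151431723555391 -0.25106009862980255
0.0007 -0.0000 0.0025 -0.0000;0.0007 -0.0000 0.0025 -0.0000;0.0006 -0.0000 0.0025 -0.0000;0.0006 -0.0000 0.0025 -0.0000;0.0006 -0.0000 0.0025 -0.0000
0.0003 0.0000 0.0013 -0.0000;0.0003 -0.0000 0.0013 -0.0000;0.0003 0.0000 0.0013 -0.0000;0.0003 -0.0000 0.0013 -0.0000;0.0003 -0.0000 0.0013 -0.0000;0.0003 0.0000 0.0013 -0.0000;0.0003 -0.0000 0.0013 -0.0000;0.0003 0.0000 0.0013 -0.0000;0.0002 0.0000 0.0013 -0.0000;0.0002 0.0000 0.0013 -0.0000;0.0002 -0.0000 0.0013 -0.0000;0.0002 -0.0000 0.0013 -0.0000;0.0002 0.0000 0.0013 -0.0000;0.0002 -0.0000 0.0013 -0.0000;0.0002 0.0000 0.0013 -0.0000;0.0002 -0.0000 0.0013 -0.0000;0.0002 0.0000 0.0013 -0.0000;0.0002 -0.0000 0.0013 -0.0000;0.0002 -0.0000 0.0013 -0.0000;0.0002 0.0000 0.0013 -0.0000
0.105 [ 0.5823628  -0.12849481  0.21061824]
0.095 [ 0.58280679 -0.12860868  0.2086542 ]
0.08 [ 0.58343706 -0.12877033  0.20569978]
0.05 [ 0.58456848 -0.12906051  0.19976334]
0 [ 0.58606931 -0.12944543  0.1898    ]
```

Emit:
drive_tool(commands="0.0007 0 0.0025 0;0.0007 0 0.0025 0;0.0006 0 0.0025 0;0.0006 0 0.0025 0;0.0006 0 0.0025 0;0 0 0 0;0 0 0 0")

```text
time: 11.08
tcp_pos: [0.5824, -0.1288, 0.2104]
eef_rot: [[0.969, -0.246, 0.0], [-0.246, -0.969, 0.0], [0.0, -0.0, -1.0]]
ft_force: [-0.7, 1.3, -0.2]
width: 0.0185
grasp_force: 58.8
```

Emit:
drive_tool(commands="0.0003 0 0.0013 0;0 0 0 0;0.0003 0 0.0013 0;0 0 0 0;0 0 0 0")

```text
time: 11.7
tcp_pos: [0.5828, -0.129, 0.2082]
eef_rot: [[0.969, -0.246, 0.0], [-0.246, -0.969, -0.0], [0.0, -0.0, -1.0]]
ft_force: [0.5, 1.4, -0.4]
width: 0.0185
grasp_force: 58.8
```

Emit:
drive_tool(commands="0.0003 0 0.0013 0;0 0 0 0;0 0 0 0")

```text
time: 12.08
tcp_pos: [0.583, -0.129, 0.2072]
eef_rot: [[0.969, -0.246, 0.0], [-0.246, -0.969, 0.0], [0.0, -0.0, -1.0]]
ft_force: [0.0, 0.9, -0.5]
width: 0.0186
grasp_force: 58.8
```

Emit:
drive_tool(commands="0.0003 0 0.0013 0;0 0 0 0;0 0 0 0")

```text
time: 12.45
tcp_pos: [0.5832, -0.1291, 0.2061]
eef_rot: [[0.969, -0.246, -0.0], [-0.246, -0.969, 0.0], [-0.0, -0.0, -1.0]]
ft_force: [1.0, 1.4, -0.2]
width: 0.019
grasp_force: 58.8
```

Emit:
drive_tool(commands="0.0003 0 0.0013 0;0 0 0 0;0.0003 0 0.0013 0;0 0 0 0;0 0 0 0")

```text
time: 13.08
tcp_pos: [0.5836, -0.1291, 0.204]
eef_rot: [[0.969, -0.246, -0.0], [-0.246, -0.969, 0.0], [-0.0, -0.0, -1.0]]
ft_force: [0.1, 1.0, -0.2]
width: 0.0189
grasp_force: 58.8
```

Emit:
drive_tool(commands="0.0003 0 0.0013 0;0 0 0 0;0.0003 0 0.0013 0;0 0 0 0;0 0 0 0")

```text
time: 13.7
tcp_pos: [0.584, -0.1292, 0.2019]
eef_rot: [[0.969, -0.246, -0.0], [-0.246, -0.969, 0.0], [-0.0, -0.0, -1.0]]
ft_force: [-1.1, 1.4, 0.1]
width: 0.0185
grasp_force: 58.8
```

Emit:
drive_tool(commands="0.0002 0 0.0013 0;0 0 0 0;0.0002 0 0.0013 0;0 0 0 0;0.0002 0 0.0013 0;0 0 0 0;0 0 0 0")

```text
time: 14.58
tcp_pos: [0.5846, -0.1294, 0.1988]
eef_rot: [[0.969, -0.246, -0.0], [-0.246, -0.969, 0.0], [-0.0, 0.0, -1.0]]
ft_force: [0.3, 0.3, -0.0]
width: 0.0186
grasp_force: 58.8
```

Emit:
drive_tool(commands="0.0002 0 0.0013 0;0 0 0 0;0.0002 0 0.0013 0;0 0 0 0;0.0002 0 0.0013 0;0 0 0 0;0 0 0 0")

```text
time: 15.45
tcp_pos: [0.5851, -0.1295, 0.1957]
eef_rot: [[0.969, -0.246, 0.0], [-0.246, -0.969, 0.0], [0.0, -0.0, -1.0]]
ft_force: [-0.8, 0.5, 1.0]
width: 0.0184
grasp_force: 58.8
```

Emit:
drive_tool(commands="0.0002 0 0.0013 0;0 0 0 0;0.0002 0 0.0013 0;0 0 0 0;0.0002 0 0.0013 0;0 0 0 0;0 0 0 0")

```text
time: 16.32
tcp_pos: [0.5855, -0.1296, 0.1926]
eef_rot: [[0.969, -0.246, -0.0], [-0.246, -0.969, 0.0], [-0.0, -0.0, -1.0]]
ft_force: [0.1, 1.9, 0.5]
width: 0.0189
grasp_force: 58.8
```

Emit:
drive_tool(commands="0.0002 0 0.0013 0;0 0 0 0;0.0002 0 0.0013 0;0 0 0 0;0 0 0 0")

```text
time: 16.95
tcp_pos: [0.5858, -0.1297, 0.1905]
eef_rot: [[0.969, -0.246, -0.0], [-0.246, -0.969, 0.0], [-0.0, -0.0, -1.0]]
ft_force: [-0.8, 0.7, 1.4]
width: 0.019
grasp_force: 58.8
```

Emit:
drive_tool(commands="0.0001 0 0.0006 0;0 0 0 0;0 0 0 0")

```text
time: 17.32
tcp_pos: [0.5859, -0.1297, 0.1901]
eef_rot: [[0.969, -0.246, -0.0], [-0.246, -0.969, 0.0], [-0.0, -0.0, -1.0]]
ft_force: [-0.8, 1.0, 1.5]
width: 0.0186
grasp_force: 58.8
```

Emit:
drive_tool(commands="0 0 0 0;0 0 0 0;0 0 0 0;0 0 0 0;0 0 0 0;0 0 0 0", hand=0.3)

```text
time: 18.08
tcp_pos: [0.5859, -0.1297, 0.19]
eef_rot: [[0.969, -0.246, 0.0], [-0.246, -0.969, 0.0], [-0.0, -0.0, -1.0]]
ft_force: [1.0, -0.1, -0.4]
width: 0.0555
grasp_force: 0.0
```

Emit:
drive_tool(commands="0 0 -0.006 0;0 0 -0.01 0;0 0 -0.015 0;0 0 -0.015 0;0 0 -0.015 0;0 0 -0.02 0;0 0 -0.02 0;0 0 -0.02 0;0 0 -0.02 0;0 0 0 0")

```text
time: 19.32
tcp_pos: [0.5865, -0.1298, 0.3046]
eef_rot: [[0.969, -0.246, 0.003], [-0.246, -0.969, -0.001], [0.003, -0.0, -1.0]]
ft_force: [-0.4, 0.5, -0.7]
width: 0.0553
grasp_force: 0.0
```

```bash
python3 w2.py w4 140 120 420 330 2.8
python3 - <<'E'
from h import *
import k
c=read_camera('top'); 
for n,P in [('knob',(*k.pt(.415,-.251,0)[:2],.182)),('ring',(*k.peg(.0098),.156))]:
    p=proj(c,P); r=rng(c,p,1); print(n,p,unproj(c,p,r=r))
for t in ['mould_cup','yellow_jar']: print(t,boxes_of('top',t)[:1])
E
```

```text
19.325 [ 0.5865489  -0.12979272  0.30460007] [-0.41085643  0.5422059  -0.66182119]
state [ 0.03510979 -0.20749836  0.6435016 ]
[ 0.5047 -0.1086  0.165 ] [285.5 278.7]
[ 0.5361 -0.1192  0.2256] [288.5 285.8]
[ 0.5865 -0.1298  0.2968] [285.5 280.9]
[ 0.4452 -0.1     0.156 ] [291.3 320.7]
knob [311.8389597 196.6576005] [ 0.45484374 -0.10593742  0.73147244]
ring [302.273709  228.4260653] [ 0.4024745  -0.09305772  0.74668007]
mould_cup [{'xy': [368.6, 192.5], 'p': 0.7}]
yellow_jar [{'xy': [344.4, 288.8], 'p': 0.56}]
```

View pics/w4.png

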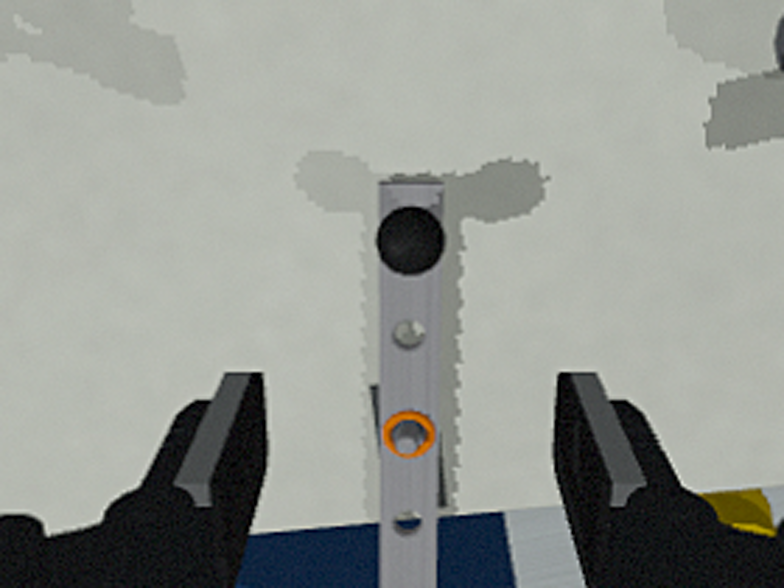

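The peg shows inside the orange ring at crop (407,437), and the knob is free at (411,240). I'll check from depth that the bar lies level, then hand in.

Run:
```python
from h import *
c=dict(np.load('pics/w4.npz'))
for n,a,b in [('end',390,195),('knob',411,240),('b1',410,290),('b2',410,370),('b3',410,480),('b4',410,560),('peg',406,442)]:
    p=(140+a/2.8,120+b/2.8); print(n,np.round(unproj(c,p,r=rng(c,p,1)),4))
```

```text
end [ 0.5957 -0.1258  0.158 ]
knob [ 0.5898 -0.1315  0.192 ]
b1 [ 0.5605 -0.1238  0.158 ]
b2 [ 0.5301 -0.1161  0.1579]
b3 [ 0.4851 -0.1046  0.1582]
b4 [ 0.4494 -0.0955  0.1583]
peg [ 0.5063 -0.1085  0.1658]
```

The top of the bar reads 0.158 m along its whole length, so it is fully down and level, and the peg stands through the ring.

```bash
python3 -c "
from plant import *
print(sign_off())"
```

```text
the job is handed in; nothing more can be done
None
```

The blue door is propped open: the stay's orange-ringed hole is over the peg, the bar lies fully down and level, the gripper has let go and is clear, and the job was handed in at about 19 s with only a few newtons read at the wrist.

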